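# Make up the wirework class kits

### The job

Make up the two kits for the wirework class from the stock on the bench. Bending kit, in the narrow pine board with two pockets: the round-nose pliers lengthwise in the long pocket and the narrow, tall wire spool upright in the round one. Hammering kit, in the wide board with three pockets: the ball-peen hammer lengthwise in the long pocket, the steel bench block in the square one and the wide, flat wire spool flat in the round one; set everything down gently in its pocket without dropping it, let go, and leave the round tin where it is.

Things in the scene. Friction and masses are not known exactly. Their poses are not given: they have to be found in the camera images.
- bending_board: Narrow pine board for the bending kit, fixed, 266 (x) by 108 (y) mm, 18 thick, two pockets 8 mm deep (floors 10 mm above the bench). Origin: centre of the underside. Long pocket for the pliers: 168 (x) by 84 (y) mm, centred at x -37, y 0 mm. Round pocket for the narrow spool: 66 mm across, centred at x +88, y 0 mm.
- hammering_board: Wide pine board for the hammering kit, fixed, 252 (x) by 208 (y) mm, 18 thick, three pockets 8 mm deep (floors 10 mm above the bench). Origin: centre of the underside. Pockets, with centres: long, for the hammer, 228 (x) by 90 (y) mm at x 0, y -49; square, for the block, 76 by 76 mm at x -65, y +49; round, for the wide spool, 90 mm across at x +60, y +49.
- hammer: Ball-peen hammer, 0.16 kg, lying flat, 200 mm long along its x, head at +x. Origin: mid-length, on the underside. Steel head 24 mm thick, across at x +86 mm, y -32 to +32. Wooden handle: axis 12 mm up, 17 mm thick and round from x +25 to +70, 23 mm at its end. Centre of mass near x +55: grip across the handle at about x +50. Either way round in its pocket.
- pliers: Round-nose pliers, closed and rigid, 0.11 kg, lying flat, 140 mm long along its x, jaws at +x, black grips. Origin: mid-length, on the underside. Steel joint with flat sides, 18 mm wide (y), 14 mm thick, x +4 to +30 mm: grip it across at x +17. The grips are 13 mm thick and spread to 50 mm over all. Either way round in its pocket.
- bench_block: Square block of plain polished steel, 50 by 50 mm, 25 mm high, about 0.45 kg. Origin: centre of the underside.
- narrow_spool: Narrow, tall spool of dark steel wire with white plastic end discs, standing upright: 40 mm in diameter, 44 mm high, about 0.12 kg, spindle hole in the top. Origin: centre of the underside.
- wide_spool: Wide, flat spool of dark steel wire with white plastic end discs, lying flat (axis vertical): 64 mm in diameter, 30 mm high, about 0.22 kg, spindle hole in the top. Origin: centre of the underside.
- tin: Bystander: plain round metal tin with a flat lid, 50 mm in diameter, 22 mm high, among the spools and the block. Not part of a kit: leave it. Origin: centre of the underside.
Things that resemble listed ones, but are neither listed nor needed, are in the scene too. What is shaped like the bench_block but green or red is not meant. Leave any orange or pink look-alike of the narrow_spool alone.

How it is judged (in metres and radians):
At the end, for the whole second after the job is handed in: All five rest on the floors of their own pockets (within 4 mm in height, 0.1 rad of level), released and still: spools and block within 16 mm of the pocket's middle, hammer 18 mm, pliers 18 along and 24 across, both within 0.35 rad of lengthwise; tin within 20 mm of its start (x of pliers in the frame of bending_board between -0.055 and -0.019 m and y of pliers in the frame of bending_board between -0.024 and 0.024 m and z of pliers in the frame of bending_board between 0.006 and 0.014 m and angle between each of pliers, narrow_spool, hammer, bench_block, wide_spool's own z axis and vertical below 0.1 rad and linear speed of each of pliers, narrow_spool, hammer, bench_block, wide_spool below 0.02 m/s and angular speed of each of pliers, narrow_spool, hammer, bench_block, wide_spool below 0.2 rad/s and contact force between each of pliers, narrow_spool, hammer, bench_block, wide_spool and the fingers below 0.05 N and angle between the x axis of pliers and the x axis of bending_board, either way round below 0.35 rad and x of narrow_spool in the frame of bending_board between 0.072 and 0.104 m and y of narrow_spool in the frame of bending_board between -0.016 and 0.016 m and z of narrow_spool in the frame of bending_board between 0.006 and 0.014 m and x of hammer in the frame of hammering_board between -0.018 and 0.018 m and y of hammer in the frame of hammering_board between -0.067 and -0.031 m and z of hammer in the frame of hammering_board between 0.006 and 0.014 m and angle between the x axis of hammer and the x axis of hammering_board, either way round below 0.35 rad and x of bench_block in the frame of hammering_board between -0.081 and -0.049 m and y of bench_block in the frame of hammering_board between 0.033 and 0.065 m and z of bench_block in the frame of hammering_board between 0.006 and 0.014 m and x of wide_spool in the frame of hammering_board between 0.044 and 0.076 m and y of wide_spool in the frame of hammering_board between 0.033 and 0.065 m and z of wide_spool in the frame of hammering_board between 0.006 and 0.014 m and distance of tin from where it was at the start of the episode below 0.02 m); the robot touches nothing.
It fails at once if the tin is moved by more than 20 mm (distance of tin from where it was at the start of the episode above 0.02 m).
It fails at once if a kit thing is dropped or thrown (faster than 0.6 m/s out of the fingers, a fall of about 18 mm) ((contact force between hammer and the fingers below 0.02 N and linear speed of hammer above 0.6 m/s) or (contact force between pliers and the fingers below 0.02 N and linear speed of pliers above 0.6 m/s) or (contact force between bench_block and the fingers below 0.02 N and linear speed of bench_block above 0.6 m/s) or (contact force between narrow_spool and the fingers below 0.02 N and linear speed of narrow_spool above 0.6 m/s) or (contact force between wide_spool and the fingers below 0.02 N and linear speed of wide_spool above 0.6 m/s)).
It also fails if it takes over 120 s, if anything falls off the work surface, if the arm or the gripper's body presses on something with over 40 N, if the wrist force passes 120 N, or if a joint passes its speed limit or range.

### The arm

A 6-joint arm with a two-finger parallel gripper is mounted at the origin on the work surface. World frame = base frame: x ahead of the robot, y to its left, z up, the work surface at z = 0. Lengths are in mm, angles in rad, forces in N, time in s.
With the tool pointing down it reaches from about 350 to 775 mm from the base axis. Payload 7.3 kg.
Tool frame: the origin (TCP) lies midway between the tips of the shut fingers; the grasp point (between the pads) lies 19 mm behind it; z points along the fingers, y is the line along which they close (so a half turn about z gives the same grasp; the last joint's range is limited). The gripper opens to 92 mm and grips with 3 to 60 N. Pads are 19 mm wide; open, the fingers measure 130 mm over their backs; the gripper's body (75 mm by 190 mm) begins 47 mm behind the grasp point.
Start: joints at [1.025, 0.342, 1.524, -0, 1.275, -0.146], TCP at [204.336, 483.624, 226.741] pointing down, gripper open.
Joint ranges: [-2.53, 2.53], [-0.77, 2.02], [0.04, 2.7], [-1, 4.14], [0.28, 2.66], [-3.11, 3.11]. Speed limits (rad/s): [2.57, 2.57, 3.14, 3.14, 3.14, 3.14].

### API

Orientations are given as [roll, pitch, yaw] about the fixed x, y, z axes, in that order (R = Rz(yaw) Ry(pitch) Rx(roll)).
In Python, from plant import monitor, optics, workorder gives the robot as it stands. The module is installed in compiled form; this text tells all that it offers.
- The arm moves only by the tool servo_tool, never from a script. Its arguments are lists of equal length, an entry for each row: "linear": the shift along the tool's x, y, z as a fraction of full scale, a list of three; "spin": the turn about the tool's z as a fraction of full scale. In form: {"linear": [[dx, dy, dz], ...], "spin": [spin, ...]}. A call has exactly 8 rows; each row shifts and turns the commanded pose from where the row before left it, along the tool's axes as they then stand; what a row does not reach is not made up. Full scale, the value 1, is 200 mm for a shift and 90 degrees for a turn. A row lasts 1/8 s, in which the tool goes at most 62.5 mm and 10.7 degrees, less where a joint would pass 70% of its speed; a pose out of reach is approached as far as the arm can. A call with a number of a shift or a turn outside -1 to 1 is refused whole. A call with a gripper value outside its range is refused whole. "hand" is the opening, from -1 (shut) to 1 (fully open), set as the call begins (left out, the last holds). The fingers move at their own pace and stop on an object; the grip force is fixed at half the most. Time passes only in rows, so rows that do not move let the fingers close, or fill a call up. It gives the time, the measured TCP pose, the force, the opening and the grip force at its end, in the units of the state.
- monitor.get_obs(): the state, without advancing time (a new reading comes with each control period).
- optics.capture(name): name is "side" or "top"; returns a dict with "frame" (420x560x3 uint8, blue, green, red), "K" (3x3 intrinsics, pixels), "D" ([k1, k2, p1, p2, k3] as OpenCV has them; the pictures are not rectified), "world_to_cam" (4x4, takes a point from world to camera coordinates). Camera axes: x right, y down, z forward; pixel columns grow to the right and rows downward; lengths in mm; the calibration is good to about 2 mm. A picture is of the moment at which its call begins. There is no depth.
- workorder.close_job(): hands the job in; it is judged then, once.
The state is a dict: "time": time; "joint_positions": joint angles; "dq": joint speeds; "tau": joint torques, N m; "tool_pos": TCP position; "tcp_rot": TCP orientation; "contact_force": force on the tool from outside, world axes, zero at the start; "moment": the same for the moment, N m; "grip_width": finger opening in mm; "finger_force": force on a finger pad.
Only numpy, scipy, OpenCV 4.12 (cv2) and the standard library are available. Lean on these libraries where they do the work, as an engineer would, in place of code of your own. Each camera call takes 0.05 s, during which the arm holds its last target. There are 200 camera calls.

## Working session

There is one attempt and no reset: what is moved stays moved. The work goes in short steps, Python scripts to look and compute and a tool call to move; the robot and the scene stay as the last step left them, time stands still between calls to the robot, and variables do not carry over. Pictures are saved under pics/ and viewed, at most 14 in all, crops included, and the job is handed in when it is done.

Besides the shell and the picture viewer there is one more tool, called in YAML: its name, and indented under it one key for each argument. servo_tool: Moves the arm, as the interface text tells. Shift numbers are shares of 200 mm and turn numbers shares of 90 degrees, none past 1 either way. Its arguments: {"type":"object","properties":{"linear":{"type":"array","items":{"type":"array","items":{"type":"number","minimum":-1,"maximum":1}}},"spin":{"type":"array","items":{"type":"number","minimum":-1,"maximum":1}},"hand":{"type":"number"}},"required":["linear","spin"]}

```bash
mkdir -p pics
python3 - <<'E'
from plant import monitor, optics
import cv2,pickle
print(monitor.get_obs())
for n in("top","side"):
    c=optics.capture(n); cv2.imwrite(f"pics/{n}0.png",c["frame"]); pickle.dump(c,open(n+"0.pkl","wb")); print(n,c["K"],c["D"],c["world_to_cam"])
E
```

```text
{'time': 0.0, 'joint_positions': array([ 1.02499106e+00,  3.42706291e-01,  1.52497926e+00,  1.93066948e-05,
        1.27539178e+00, -1.46012352e-01]), 'dq': array([ 7.78867821e-04,  1.28990335e-03, -9.81012882e-04,  1.14327792e-04,
       -1.93257563e-04,  6.04616472e-05]), 'tau': array([ 1.49581316e-03, -4.31244171e+01, -2.44233906e+01,  7.19831348e-02,
        5.55872067e-02, -8.16597230e-05]), 'tool_pos': array([204.12148273, 483.27354756, 226.06666506]), 'tcp_rot': array([-3.14012646e+00, -2.34277530e-04,  2.74179393e+00]), 'contact_force': array([0.42261148, 0.29271823, 0.03498671]), 'moment': array([-0.03081641,  0.02293476,  0.05169578]), 'finger_force': 0.0, 'grip_width': 91.5658613980216}
top [[471.34702784   0.         284.09908175]
 [  0.         471.34702784 212.2491926 ]
 [  0.           0.           1.        ]] [-0.01426401  0.          0.          0.          0.        ] [[ 2.79228287e-02 -9.99241405e-01  2.71464625e-02 -2.31149350e+01]
 [-9.93583424e-01 -3.07218360e-02 -1.08849202e-01  5.94389017e+02]
 [ 1.09600618e-01 -2.39328976e-02 -9.93687537e-01  9.29035392e+02]
 [ 0.00000000e+00  0.00000000e+00  0.00000000e+00  1.00000000e+00]]
side [[431.4392946    0.         278.71950053]
 [  0.         431.4392946  220.75194115]
 [  0.           0.           1.        ]] [-0.09189174  0.          0.          0.          0.        ] [[ 7.96682375e-01 -6.04380432e-01  4.63541961e-03 -4.67909841e+02]
 [-3.73037352e-01 -4.97735929e-01 -7.83008352e-01  2.42846181e+02]
 [ 4.75542141e-01  6.22079768e-01 -6.21993918e-01  8.48315892e+02]
 [ 0.00000000e+00  0.00000000e+00  0.00000000e+00  1.00000000e+00]]
```

View pics/top0.png

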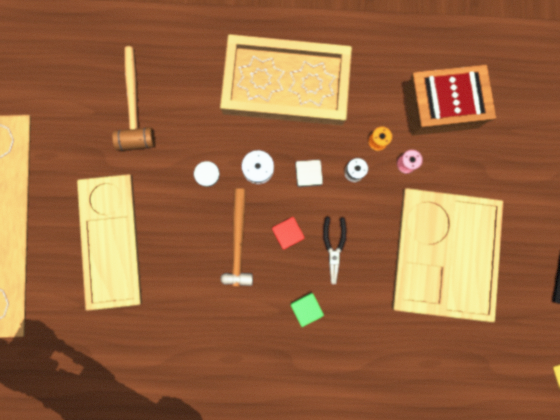

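View pics/side0.png

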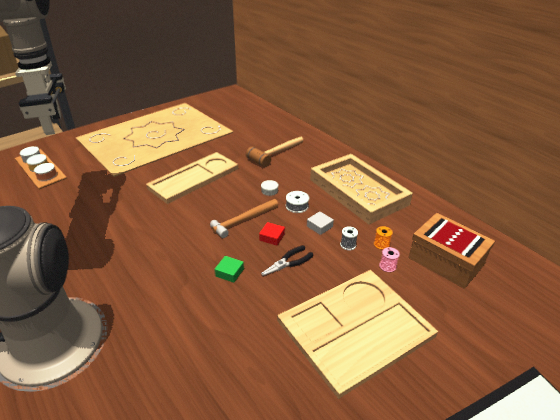

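The top view shows the narrow board at about (108,242) and the wide board at about (449,255). The tin is at (206,173), the wide spool at (258,167), the block at (309,172) and the narrow spool at (357,169). The hammer's head is at (236,280), and the pliers are at (335,250) with jaws at the bottom. I'll enlarge these for exact pixels.

Run:
```python
import cv2
f=cv2.imread("pics/top0.png")
def crop(x,y,w,h,s,n):
    c=cv2.resize(f[y:y+h,x:x+w],None,fx=s,fy=s,interpolation=cv2.INTER_CUBIC)
    for i in range(0,w,10):
        cv2.line(c,(i*s,0),(i*s,12 if i%50 else 25),(255,255,0),1)
        if (x+i)%20==0: cv2.putText(c,str(x+i),(i*s+2,12),0,.4,(255,255,255),1)
    for i in range(0,h,10):
        cv2.line(c,(0,i*s),(12,i*s),(255,255,0),1)
        if (y+i)%20==0: cv2.putText(c,str(y+i),(2,i*s+12),0,.4,(255,255,255),1)
    cv2.imwrite(n,c)
crop(190,150,200,145,4,"pics/c1.png")
a=f[165:325,70:150]; b=f[180:330,385:510]
import numpy as np
crop(70,170,80,145,4,"pics/c2.png"); crop(385,180,130,145,4,"pics/c3.png")
a=cv2.imread("pics/c2.png");b=cv2.imread("pics/c3.png")[:,:460]
b=cv2.imread("pics/c3.png"); c=np.hstack([a,b]);c=c[:,:];print(c.shape)
cv2.imwrite("pics/c23.png",cv2.resize(c,(798,int(c.shape[0]*798/c.shape[1]))))
```

```text
(580, 840, 3)
```

View pics/c1.png

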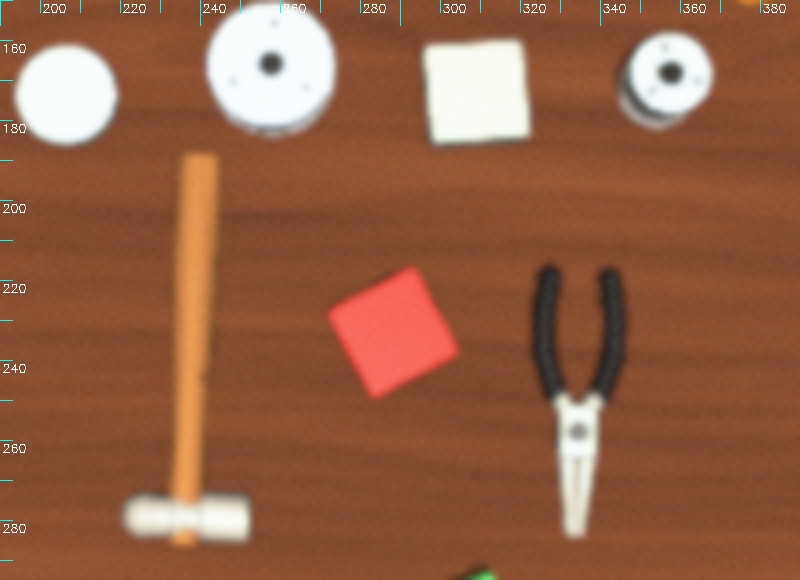

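View pics/c23.png

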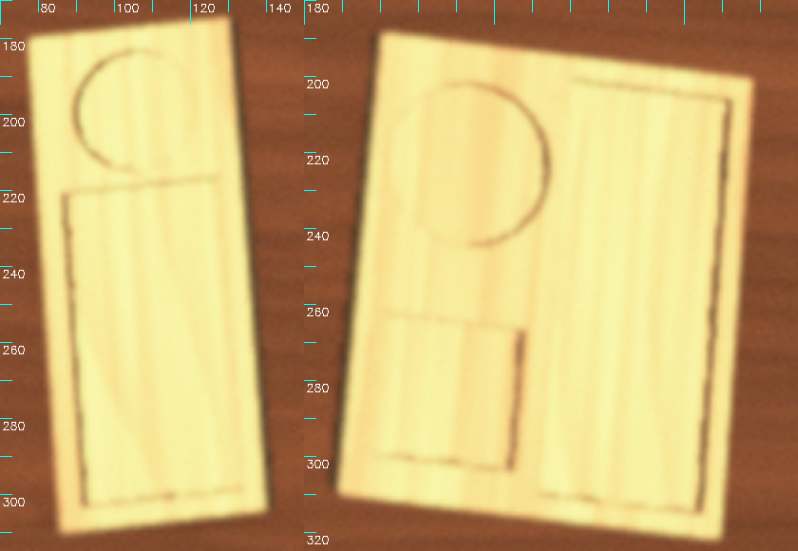

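c1 gives the wide spool hole at (257.8,166), the tin at (206.5,173.8), the narrow spool hole at (357.5,168), and the hammer running from (239.8,188.5) to head (236.5,279.5). In c23 both boards have their round pockets at the top, which is world +x, and all eight outer corners are readable.

```bash
cat > geo.py <<'E'
import numpy as np,cv2,pickle
def w(c,p,z):
    p=np.array(p,float).reshape(-1,1,2)
    n=cv2.undistortPoints(p,c["K"],c["D"]).reshape(-1,2)
    R=c["world_to_cam"][:3,:3];t=c["world_to_cam"][:3,3]
    o=-R.T@t; d=np.c_[n,np.ones(len(n))]@R
    return o+d*((z-o[2])/d[:,2])[:,None]
def fit(P,L):  # rigid 2d: local L -> world P
    P=P[:,:2];L=np.array(L,float);a=P-P.mean(0);b=L-L.mean(0)
    z=((a[:,0]+1j*a[:,1])*np.conj(b[:,0]+1j*b[:,1])).sum();y=np.angle(z)
    R=np.array([[np.cos(y),-np.sin(y)],[np.sin(y),np.cos(y)]]);t=P.mean(0)-R@L.mean(0)
    return y,R,t,np.abs(P-(L@R.T+t)).max()
E
python3 - <<'E'
from geo import *
np.set_printoptions(precision=1,suppress=True)
c=pickle.load(open("top0.pkl","rb"))
q=lambda l:np.array(l)/4.+[190-.4,150-.4]
print("tin",w(c,q([(66,95)]),22));print("wide",w(c,q([(271,64)]),30));print("narrow",w(c,q([(671,73)]),44))
y,R,t,e=fit(w(c,q([(423,46),(520,40),(531,135),(432,143)]),25),[(25,25),(25,-25),(-25,-25),(-25,25)]);print("block",y,t,e)
h=w(c,q([(199,154),(186,518),(184,544)]),18);print("hammer",h)
p=w(c,q([(549,268),(610,268),(574,536),(578,432)]),10);print("pliers",p)
A=np.array([(27,37),(230,16),(268,510),(61,533)])/3.8+[70-.4,170-.4]
B=(np.array([(380,32),(753,78),(721,539),(337,492)])-[304,0])/3.8+[385-.4,180-.4]
for n,X,s,pk in(("bend",A,(133,54),[(-37,0),(88,0)]),("ham",B,(126,104),[(0,-49),(-65,49),(60,49)])):
    y,R,t,e=fit(w(c,X,18),[(s[0],s[1]),(s[0],-s[1]),(-s[0],-s[1]),(-s[0],s[1])]);print(n,y,t,e,np.array(pk)@R.T+t)
E
```

```text
tin [[672.1 158.1  22. ]]
wide [[690.3  52.3  30. ]]
narrow [[ 689.6 -152.7   44. ]]
block 0.11507522538162625 [680.8 -54.7] 1.1151311501757988
hammer [[644.   88.4  18. ]
 [456.6  87.9  18. ]
 [443.5  88.4  18. ]]
pliers [[ 590.9  -95.9   10. ]
 [ 591.9 -127.9   10. ]
 [ 452.5 -111.3   10. ]
 [ 505.9 -112.5   10. ]]
bend 0.13928002902823655 [526.8 351.8] 1.2480665041550765 [[490.1 346.6]
 [613.9 364. ]]
ham -0.09239526787123602 [ 520.2 -350.7] 1.126510063609885 [[ 515.7 -399.5]
 [ 460.  -295.9]
 [ 584.5 -307.4]]
```

```bash
cat > go.py <<'E'
import sys,numpy as np
from plant import monitor
x,y,z,yaw=map(float,sys.argv[1:5]); yaw+=np.pi
o=monitor.get_obs();p=o["tool_pos"];cy=o["tcp_rot"][2]
dy=(yaw-cy+np.pi)%(2*np.pi)-np.pi
d=np.array([x,y,z])-p
t=lambda a:np.round(np.array([np.cos(a)*d[0]+np.sin(a)*d[1],np.sin(a)*d[0]-np.cos(a)*d[1],-d[2]])/200,3)
print("pos",p.round(1),"yaw-pi",round((cy%(2*np.pi))-np.pi,3),"w",round(o["grip_width"],1),"spin",round(-dy/(np.pi/2),3),"lin after spin",t(yaw),"lin/6",(t(yaw)/6).round(4),"t",round(o["time"],1))
E
python3 go.py 681 -55 120 0.115
```

```text
pos [204.1 483.3 226.1] yaw-pi -0.4 w 91.9 spin -0.328 lin after spin [-2.06  -2.947  0.531] lin/6 [-0.3433 -0.4912  0.0885] t 0.1
```

servo_tool:
  linear:
    - [0,0,0]
    - [0,0,0]
    - [0,0,0]
    - [0,0,0]
    - [-0.08,-0.12,0.02]
    - [-0.16,-0.24,0.04]
    - [-0.16,-0.24,0.04]
    - [-0.16,-0.24,0.04]
  spin: [-0.082,-0.082,-0.082,-0.082,0,0,0,0]
  hand: 1

```text
time: 1.1
tool_pos: [335.7, 328.2, 198.3]
tcp_rot: [-3.141, -0.0, -3.026]
contact_force: [0.4, 1.5, -0.9]
grip_width: 91.6
finger_force: 0.0
```

servo_tool:
  linear:
    - [-0.16,-0.24,0.04]
    - [-0.16,-0.24,0.04]
    - [-0.16,-0.24,0.04]
    - [-0.16,-0.24,0.04]
    - [-0.16,-0.24,0.04]
    - [-0.16,-0.24,0.04]
    - [-0.16,-0.24,0.04]
    - [-0.16,-0.24,0.04]
  spin: [0,0,0,0,0,0,0,0]

```text
time: 2.1
tool_pos: [634.3, -23.9, 134.0]
tcp_rot: [3.141, -0.001, -3.026]
contact_force: [0.8, 0.7, 0.3]
grip_width: 92.0
finger_force: 0.0
```

```bash
python3 go.py 681 -55 60 0.115
```

```text
pos [634.3 -23.9 134. ] yaw-pi 0.115 w 92.0 spin 0.0 lin after spin [-0.214 -0.181  0.37 ] lin/6 [-0.0357 -0.0302  0.0617] t 2.1
```

servo_tool:
  linear:
    - [-0.053,-0.045,0.07]
    - [-0.053,-0.045,0.07]
    - [-0.053,-0.045,0.07]
    - [-0.053,-0.045,0.07]
    - [0,0,0.1]
    - [0,0,0.1]
    - [0,0,0.08]
    - [0,0,0]
  spin: [0,0,0,0,0,0,0,0]

```text
time: 3.1
tool_pos: [678.9, -52.8, 21.1]
tcp_rot: [3.141, -0.003, -3.026]
contact_force: [0.1, -0.1, 0.1]
grip_width: 91.9
finger_force: 0.0
```

```bash
python3 go.py 681 -55 12 0.115
python3 - <<'E'
from plant import optics
import cv2
f=optics.capture("side")["frame"]
cv2.imwrite("pics/s1.png",cv2.resize(f[150:290,220:420],None,fx=4,fy=4))
E
```

```text
pos [678.9 -52.8  21.1] yaw-pi 0.116 w 91.9 spin 0.001 lin after spin [-0.009 -0.012  0.045] lin/6 [-0.0015 -0.002   0.0075] t 3.1
```

View pics/s1.png

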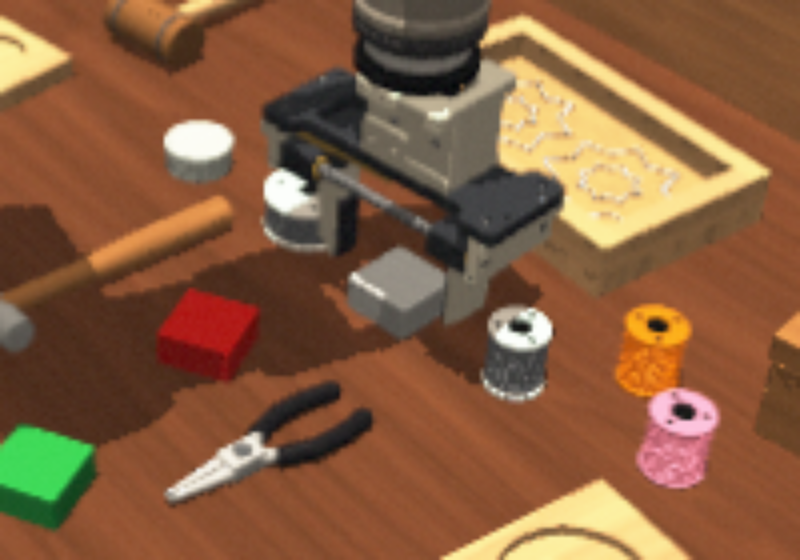

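The side view shows the block between the fingers (bottom tips near crop (340,250) and (460,320)). I'll lower the last bit and close.

servo_tool:
  linear:
    - [-0.009,-0.012,0.02]
    - [0,0,0.02]
    - [0,0,0.005]
    - [0,0,0]
    - [0,0,0]
    - [0,0,0]
    - [0,0,0]
    - [0,0,0]
  spin: [0,0,0,0,0,0,0,0]

```text
time: 4.15
tool_pos: [681.8, -55.4, 13.8]
tcp_rot: [3.142, 0.0, -3.026]
contact_force: [0.3, 0.3, -0.3]
grip_width: 91.9
finger_force: 0.0
```

servo_tool:
  linear:
    - [0,0,0]
    - [0,0,0]
    - [0,0,0]
    - [0,0,0]
    - [0,0,0]
    - [0,0,0]
    - [0,0,0]
    - [0,0,0]
  spin: [0,0,0,0,0,0,0,0]
  hand: -1

```text
time: 5.15
tool_pos: [681.7, -55.0, 13.7]
tcp_rot: [3.141, -0.0, -3.026]
contact_force: [-0.7, 2.3, 1.0]
grip_width: 49.7
finger_force: 30.0
```

```bash
python3 go.py 460 -296 100 -0.092
```

```text
pos [681.7 -55.   13.7] yaw-pi 0.116 w 49.7 spin 0.132 lin after spin [ 0.993 -1.302 -0.432] lin/6 [ 0.1655 -0.217  -0.072 ] t 5.2
```

servo_tool:
  linear:
    - [0,0,-0.05]
    - [0,0,-0.1]
    - [0,0,-0.1]
    - [0,0,-0.1]
    - [0,0,-0.08]
    - [0,0,0]
    - [0.06,-0.08,0]
    - [0.1,-0.13,0]
  spin: [0,0,0,0.066,0.066,0,0,0]

```text
time: 6.15
tool_pos: [645.7, -94.1, 99.2]
tcp_rot: [3.142, -0.0, 3.054]
contact_force: [-0.2, -1.0, -4.6]
grip_width: 49.4
finger_force: 30.0
```

servo_tool:
  linear:
    - [0.14,-0.182,0]
    - [0.14,-0.182,0]
    - [0.14,-0.182,0]
    - [0.14,-0.182,0]
    - [0.14,-0.182,0]
    - [0.13,-0.18,0]
    - [0,0,0]
    - [0,0,0]
  spin: [0,0,0,0,0,0,0,0]

```text
time: 7.15
tool_pos: [460.8, -296.0, 99.7]
tcp_rot: [3.141, 0.0, 3.05]
contact_force: [1.6, 0.8, -4.1]
grip_width: 49.8
finger_force: 30.0
```

```bash
python3 go.py 460 -296 26 -0.092
```

```text
pos [ 460.8 -296.    99.7] yaw-pi -0.091 w 49.8 spin 0.0 lin after spin [ 0.004 -0.001  0.368] lin/6 [ 0.0007 -0.0002  0.0613] t 7.2
```

servo_tool:
  linear:
    - [0.004,0,0.08]
    - [0,0,0.1]
    - [0,0,0.09]
    - [0,0,0.06]
    - [0,0,0.03]
    - [0,0,0.01]
    - [0,0,0.005]
    - [0,0,0]
  spin: [0,0,0,0,0,0,0,0]

```text
time: 8.15
tool_pos: [460.1, -296.2, 25.1]
tcp_rot: [-3.141, 0.001, 3.05]
contact_force: [-0.5, 0.4, -5.4]
grip_width: 49.6
finger_force: 30.0
```

servo_tool:
  linear:
    - [0,0,0.002]
    - [0,0,0]
    - [0,0,0.002]
    - [0,0,0]
    - [0,0,0]
    - [0,0,0]
    - [0,0,0]
    - [0,0,0]
  spin: [0,0,0,0,0,0,0,0]

```text
time: 9.15
tool_pos: [460.0, -296.0, 23.9]
tcp_rot: [3.141, 0.0, 3.05]
contact_force: [0.2, -0.6, -4.0]
grip_width: 49.8
finger_force: 30.0
```

servo_tool:
  linear:
    - [0,0,0.002]
    - [0,0,0]
    - [0,0,0]
    - [0,0,0]
    - [0,0,0]
    - [0,0,0]
    - [0,0,0]
    - [0,0,0]
  spin: [0,0,0,0,0,0,0,0]

```text
time: 10.15
tool_pos: [460.0, -296.1, 23.6]
tcp_rot: [3.142, 0.0, 3.05]
contact_force: [-0.8, 0.2, 2.5]
grip_width: 49.9
finger_force: 30.0
```

servo_tool:
  linear:
    - [0,0,0]
    - [0,0,0]
    - [0,0,0]
    - [0,0,0]
    - [0,0,-0.06]
    - [0,0,-0.12]
    - [0,0,-0.12]
    - [0,0,-0.12]
  spin: [0,0,0,0,0,0,0,0]
  hand: 0.4

```text
time: 11.15
tool_pos: [460.1, -296.1, 109.1]
tcp_rot: [-3.141, 0.001, 3.05]
contact_force: [0.5, -0.1, 0.5]
grip_width: 64.2
finger_force: 0.0
```

```bash
python3 go.py 690.3 52.3 80 0
```

```text
pos [ 460.1 -296.1  109.1] yaw-pi -0.092 w 64.2 spin -0.058 lin after spin [-1.151  1.742  0.146] lin/6 [-0.1918  0.2903  0.0243] t 11.2
```

servo_tool:
  linear:
    - [0,0,0]
    - [-0.1,0.152,0.02]
    - [-0.164,0.248,0.02]
    - [-0.164,0.248,0.02]
    - [-0.164,0.248,0.02]
    - [-0.164,0.248,0.02]
    - [-0.164,0.248,0.02]
    - [-0.164,0.248,0.02]
  spin: [-0.058,0,0,0,0,0,0,0]
  hand: 1

```text
time: 12.15
tool_pos: [678.1, 33.5, 80.5]
tcp_rot: [-3.141, 0.001, 3.141]
contact_force: [1.3, 0.0, 0.2]
grip_width: 91.9
finger_force: 0.0
```

servo_tool:
  linear:
    - [-0.067,0.102,0]
    - [0,0,0]
    - [0,0,0.1]
    - [0,0,0.1]
    - [0,0,0.06]
    - [0,0,0]
    - [0,0,0]
    - [0,0,0]
  spin: [0,0,0,0,0,0,0,0]

```text
time: 13.15
tool_pos: [691.0, 52.2, 28.4]
tcp_rot: [3.142, 0.002, 3.141]
contact_force: [0.2, -0.0, -0.4]
grip_width: 92.0
finger_force: 0.0
```

```bash
python3 go.py 690.3 52.3 14 0
```

```text
pos [691.   52.2  28.4] yaw-pi -0.001 w 92.0 spin -0.001 lin after spin [0.003 0.001 0.072] lin/6 [0.0005 0.0002 0.012 ] t 13.2
```

servo_tool:
  linear:
    - [0.003,0,0.03]
    - [0,0,0.03]
    - [0,0,0.012]
    - [0,0,0]
    - [0,0,0]
    - [0,0,0]
    - [0,0,0]
    - [0,0,0]
  spin: [0,0,0,0,0,0,0,0]

```text
time: 14.15
tool_pos: [689.9, 52.2, 13.2]
tcp_rot: [3.142, 0.0, 3.141]
contact_force: [0.3, -0.5, -0.5]
grip_width: 91.7
finger_force: 0.0
```

servo_tool:
  linear:
    - [0,0,0]
    - [0,0,0]
    - [0,0,0]
    - [0,0,0]
    - [0,0,0]
    - [0,0,0]
    - [0,0,0]
    - [0,0,0]
  spin: [0,0,0,0,0,0,0,0]
  hand: -1

```text
time: 15.15
tool_pos: [689.8, 52.3, 13.1]
tcp_rot: [3.141, 0.0, 3.141]
contact_force: [-0.2, 2.0, 0.1]
grip_width: 62.9
finger_force: 30.0
```

```bash
python3 go.py 584.5 -307.4 100 0
```

```text
pos [689.8  52.3  13.1] yaw-pi -0.001 w 62.9 spin -0.0 lin after spin [ 0.527 -1.798 -0.434] lin/6 [ 0.0878 -0.2997 -0.0723] t 15.2
```

servo_tool:
  linear:
    - [0,0,-0.05]
    - [0,0,-0.1]
    - [0,0,-0.1]
    - [0,0,-0.1]
    - [0,0,-0.08]
    - [0.02,-0.068,0]
    - [0.05,-0.17,0]
    - [0.06,-0.205,0]
  spin: [0,0,0,0,0,0,0,0]

```text
time: 16.15
tool_pos: [662.7, -37.5, 98.3]
tcp_rot: [3.142, -0.001, -3.141]
contact_force: [-0.9, -0.1, -2.2]
grip_width: 63.6
finger_force: 30.0
```

servo_tool:
  linear:
    - [0.07,-0.24,0]
    - [0.07,-0.24,0]
    - [0.07,-0.24,0]
    - [0.07,-0.24,0]
    - [0.07,-0.24,0]
    - [0.047,-0.155,0]
    - [0,0,0]
    - [0,0,0]
  spin: [0,0,0,0,0,0,0,0]

```text
time: 17.15
tool_pos: [583.5, -307.0, 98.5]
tcp_rot: [3.14, -0.001, 3.14]
contact_force: [-0.1, 1.6, -1.4]
grip_width: 63.3
finger_force: 30.0
```

```bash
python3 go.py 584.5 -307.4 24 0;python3 - <<'E'
from plant import optics
import cv2
f=optics.capture("side")["frame"]
cv2.imwrite("pics/s2.png",cv2.resize(f[200:390,250:460],None,fx=3.15,fy=3.15))
E
```

```text
pos [ 583.5 -307.    98.5] yaw-pi -0.001 w 63.3 spin -0.001 lin after spin [-0.005 -0.002  0.372] lin/6 [-0.0008 -0.0003  0.062 ] t 17.1
```

View pics/s2.png

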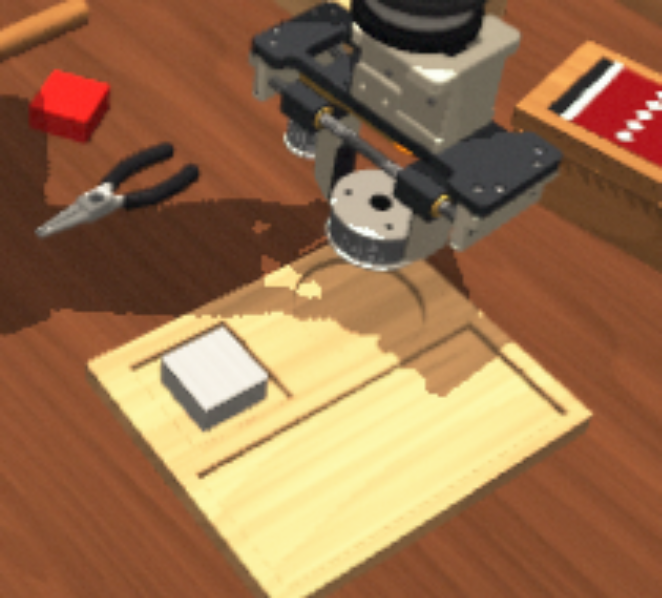

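The block sits in the square pocket. The spool is held level with its hole at crop (381,203), full frame (371,264.4). I'll check its offset from the TCP.

Run:
```python
from geo import *
c=pickle.load(open("side0.pkl","rb"))
print(w(c,[(370.6,264.1)],115.3))
print(w(c,np.array([(218,360)])/3.15+[249.7,199.7],35))
```

```text
[[ 585.44635211 -307.50614798  115.3       ]]
[[ 465.84741493 -293.89783209   35.        ]]
```

servo_tool:
  linear:
    - [-0.003,0,0.08]
    - [0,0,0.1]
    - [0,0,0.09]
    - [0,0,0.06]
    - [0,0,0.025]
    - [0,0,0.01]
    - [0,0,0.005]
    - [0,0,0]
  spin: [0,0,0,0,0,0,0,0]

```text
time: 18.2
tool_pos: [585.0, -307.5, 25.6]
tcp_rot: [-3.141, 0.001, 3.141]
contact_force: [0.0, -1.1, -2.3]
grip_width: 63.3
finger_force: 30.0
```

servo_tool:
  linear:
    - [0,0,0.003]
    - [0,0,0]
    - [0,0,0.002]
    - [0,0,0]
    - [0,0,0.002]
    - [0,0,0]
    - [0,0,0]
    - [0,0,0]
  spin: [0,0,0,0,0,0,0,0]

```text
time: 19.2
tool_pos: [584.8, -307.3, 23.7]
tcp_rot: [3.142, 0.0, 3.141]
contact_force: [0.2, 0.3, -1.3]
grip_width: 63.1
finger_force: 30.0
```

servo_tool:
  linear:
    - [0,0,0.002]
    - [0,0,0]
    - [0,0,0.002]
    - [0,0,0]
    - [0,0,0]
    - [0,0,0]
    - [0,0,0]
    - [0,0,0]
  spin: [0,0,0,0,0,0,0,0]

```text
time: 20.2
tool_pos: [584.8, -307.3, 23.1]
tcp_rot: [-3.142, 0.0, 3.141]
contact_force: [-0.4, 1.7, 3.6]
grip_width: 63.4
finger_force: 30.0
```

servo_tool:
  linear:
    - [0,0,0]
    - [0,0,0]
    - [0,0,0]
    - [0,0,0]
    - [0,0,-0.06]
    - [0,0,-0.12]
    - [0,0,-0.12]
    - [0,0,-0.12]
  spin: [0,0,0,0,0,0,0,0]
  hand: 0.7

```text
time: 21.2
tool_pos: [584.9, -307.4, 108.7]
tcp_rot: [-3.141, 0.001, 3.141]
contact_force: [0.4, -0.6, 0.0]
grip_width: 78.5
finger_force: 0.0
```

```bash
python3 go.py 494 88.2 80 0
```

```text
pos [ 584.9 -307.4  108.7] yaw-pi -0.001 w 78.5 spin -0.0 lin after spin [0.455 1.978 0.143] lin/6 [0.0758 0.3297 0.0238] t 21.2
```

servo_tool:
  linear:
    - [0.03,0.13,0]
    - [0.06,0.26,0.02]
    - [0.06,0.26,0.02]
    - [0.06,0.26,0.02]
    - [0.06,0.26,0.02]
    - [0.06,0.26,0.02]
    - [0.06,0.26,0.02]
    - [0.06,0.26,0.02]
  spin: [0,0,0,0,0,0,0,0]
  hand: 0.1

```text
time: 22.2
tool_pos: [495.1, 84.3, 79.9]
tcp_rot: [3.141, 0.002, 3.141]
contact_force: [0.6, 1.0, 0.5]
grip_width: 50.4
finger_force: 0.0
```

servo_tool:
  linear:
    - [0.005,0.028,0]
    - [0,0,0.1]
    - [0,0,0.12]
    - [0,0,0.1]
    - [0,0,0.03]
    - [0,0,0]
    - [0,0,0]
    - [0,0,0]
  spin: [0,0,0,0,0,0,0,0]

```text
time: 23.2
tool_pos: [494.6, 88.3, 9.7]
tcp_rot: [3.141, 0.001, 3.141]
contact_force: [0.3, -0.7, 0.3]
grip_width: 50.4
finger_force: 0.0
```

```bash
python3 go.py 494 88.2 4 0;python3 - <<'E'
from plant import optics
import cv2
f=optics.capture("side")["frame"]
cv2.imwrite("pics/s3.png",cv2.resize(f[130:330,170:450],None,fx=2.8,fy=2.8))
E
```

```text
pos [494.6  88.3   9.7] yaw-pi -0.001 w 50.4 spin -0.001 lin after spin [ 0.003 -0.001  0.028] lin/6 [ 0.0005 -0.0002  0.0047] t 23.2
```

View pics/s3.png

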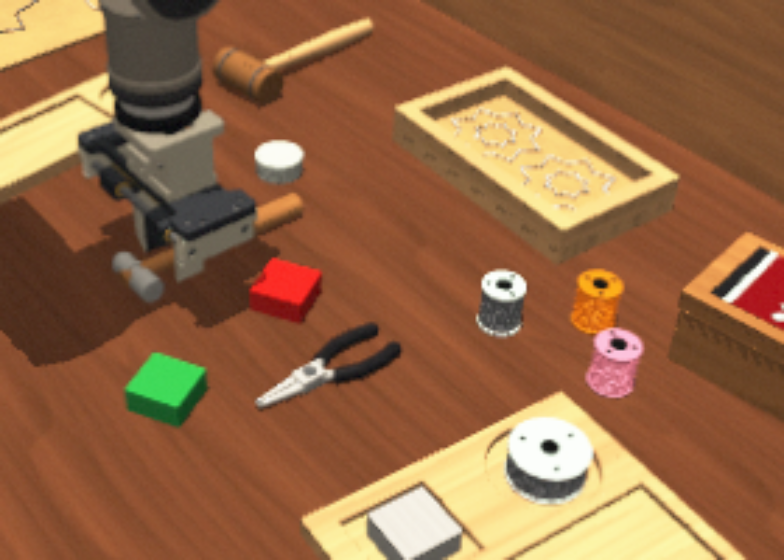

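Block (415,520) and wide spool (548,455) are seated in their pockets. The fingers straddle the hammer handle close behind the head.

servo_tool:
  linear:
    - [0.003,0,0.015]
    - [0,0,0.013]
    - [0,0,0]
    - [0,0,0]
    - [0,0,0]
    - [0,0,0]
    - [0,0,0]
    - [0,0,0]
  spin: [0,0,0,0,0,0,0,0]

```text
time: 24.25
tool_pos: [493.5, 88.3, 3.3]
tcp_rot: [3.142, 0.0, 3.141]
contact_force: [0.0, -0.1, 0.4]
grip_width: 50.4
finger_force: 0.0
```

servo_tool:
  linear:
    - [0,0,0]
    - [0,0,0]
    - [0,0,0]
    - [0,0,0]
    - [0,0,0]
    - [0,0,0]
    - [0,0,0]
    - [0,0,0]
  spin: [0,0,0,0,0,0,0,0]
  hand: -1

```text
time: 25.25
tool_pos: [493.6, 88.4, 3.3]
tcp_rot: [3.142, 0.0, 3.141]
contact_force: [-0.3, 0.6, 0.4]
grip_width: 15.4
finger_force: 29.9
```

```bash
python3 go.py 465.9 -394.9 104 -0.092
```

```text
pos [493.6  88.4   3.3] yaw-pi -0.001 w 15.4 spin 0.058 lin after spin [-0.084 -2.419 -0.503] lin/6 [-0.014  -0.4032 -0.0838] t 25.2
```

servo_tool:
  linear:
    - [0,0,-0.04]
    - [0,0,-0.08]
    - [0,0,-0.12]
    - [0,0,-0.12]
    - [0,0,-0.1]
    - [0,0,-0.04]
    - [-0.003,-0.08,0]
    - [-0.006,-0.17,0]
  spin: [0,0,0,0.029,0.029,0,0,0]

```text
time: 26.25
tool_pos: [490.0, 37.9, 102.5]
tcp_rot: [-3.142, -0.001, 3.052]
contact_force: [1.2, -0.3, -1.7]
grip_width: 15.2
finger_force: 29.9
```

servo_tool:
  linear:
    - [-0.009,-0.25,0]
    - [-0.009,-0.25,0]
    - [-0.009,-0.25,0]
    - [-0.009,-0.25,0]
    - [-0.009,-0.25,0]
    - [-0.009,-0.25,0]
    - [-0.009,-0.25,0]
    - [-0.009,-0.25,0]
  spin: [0,0,0,0,0,0,0,0]

```text
time: 27.25
tool_pos: [466.6, -363.2, 101.9]
tcp_rot: [3.14, -0.002, 3.05]
contact_force: [0.5, -0.7, -1.0]
grip_width: 15.2
finger_force: 29.9
```

servo_tool:
  linear:
    - [-0.004,-0.12,0]
    - [-0.002,-0.05,0]
    - [0,0,0]
    - [0,0,0.06]
    - [0,0,0.1]
    - [0,0,0.08]
    - [0,0,0]
    - [0,0,0]
  spin: [0,0,0,0,0,0,0,0]

```text
time: 28.25
tool_pos: [466.7, -395.2, 55.7]
tcp_rot: [-3.141, 0.001, 3.05]
contact_force: [0.5, -0.2, -0.9]
grip_width: 15.3
finger_force: 29.9
```

```bash
python3 go.py 465.9 -394.9 14 -0.092;python3 - <<'E'
from plant import optics
import cv2
f=optics.capture("side")["frame"]
cv2.imwrite("pics/s4.png",cv2.resize(f[210:400,230:460],None,fx=3,fy=3))
E
```

```text
pos [ 466.7 -395.2   55.7] yaw-pi -0.092 w 15.3 spin 0.0 lin after spin [0.004 0.001 0.208] lin/6 [0.0007 0.0002 0.0347] t 28.2
```

View pics/s4.png

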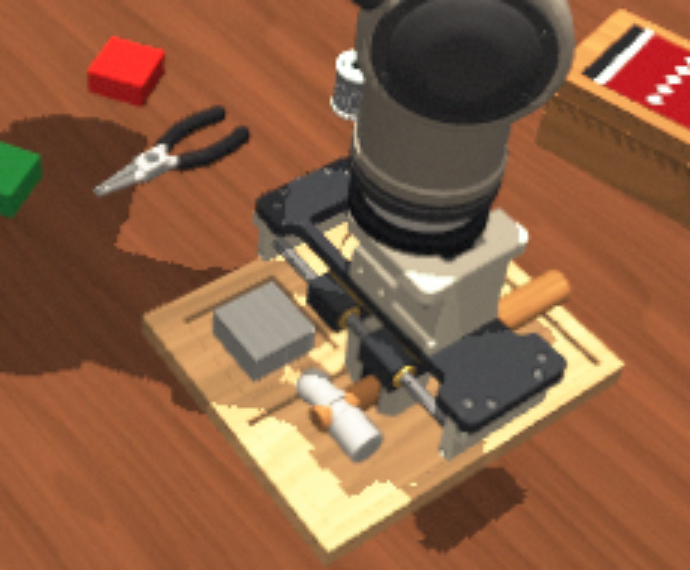

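The hammer is level above its long pocket, with head clear of the block at (265,325). Lowering it now.

servo_tool:
  linear:
    - [0.004,0,0.05]
    - [0,0,0.07]
    - [0,0,0.05]
    - [0,0,0.02]
    - [0,0,0.01]
    - [0,0,0.004]
    - [0,0,0]
    - [0,0,0]
  spin: [0,0,0,0,0,0,0,0]

```text
time: 29.3
tool_pos: [465.7, -395.2, 14.8]
tcp_rot: [-3.141, 0.0, 3.05]
contact_force: [-0.3, 0.1, -1.7]
grip_width: 15.2
finger_force: 29.9
```

servo_tool:
  linear:
    - [0,0,0.003]
    - [0,0,0]
    - [0,0,0.002]
    - [0,0,0]
    - [0,0,0.002]
    - [0,0,0]
    - [0,0,0]
    - [0,0,0]
  spin: [0,0,0,0,0,0,0,0]

```text
time: 30.3
tool_pos: [465.7, -395.2, 13.3]
tcp_rot: [-3.142, 0.0, 3.05]
contact_force: [-0.2, 1.4, 3.7]
grip_width: 15.5
finger_force: 29.9
```

Contact made. I'll open modestly (about 34 mm) and lift.

servo_tool:
  linear:
    - [0,0,0]
    - [0,0,0]
    - [0,0,0]
    - [0,0,0]
    - [0,0,-0.06]
    - [0,0,-0.12]
    - [0,0,-0.15]
    - [0,0,-0.15]
  spin: [0,0,0,0,0,0,0,0]
  hand: -0.25

```text
time: 31.3
tool_pos: [465.7, -395.2, 110.9]
tcp_rot: [-3.141, 0.001, 3.05]
contact_force: [0.8, -0.2, 0.4]
grip_width: 34.4
finger_force: 0.0
```

```bash
python3 go.py 689.6 -152.7 90 0
```

```text
pos [ 465.7 -395.2  110.9] yaw-pi -0.092 w 34.4 spin -0.058 lin after spin [-1.12   1.213  0.104] lin/6 [-0.1867  0.2022  0.0173] t 31.3
```

servo_tool:
  linear:
    - [0,0,0]
    - [-0.16,0.173,0.015]
    - [-0.16,0.173,0.015]
    - [-0.16,0.173,0.015]
    - [-0.16,0.173,0.015]
    - [-0.16,0.173,0.015]
    - [-0.16,0.173,0.015]
    - [-0.16,0.173,0.015]
  spin: [-0.058,0,0,0,0,0,0,0]
  hand: 0.6

```text
time: 32.3
tool_pos: [690.9, -152.0, 89.1]
tcp_rot: [-3.141, 0.001, 3.141]
contact_force: [1.1, -0.5, -0.3]
grip_width: 73.3
finger_force: 0.0
```

servo_tool:
  linear:
    - [0,0,0]
    - [0,0,0.04]
    - [0,0,0.08]
    - [0,0,0.1]
    - [0,0,0.1]
    - [0,0,0.05]
    - [0,0,0]
    - [0,0,0]
  spin: [0,0,0,0,0,0,0,0]

```text
time: 33.3
tool_pos: [690.3, -153.2, 14.8]
tcp_rot: [-3.141, 0.001, 3.141]
contact_force: [-0.3, 0.4, 0.0]
grip_width: 73.4
finger_force: 0.0
```

```bash
python3 go.py 689.6 -152.7 15 0
```

```text
pos [ 690.3 -153.2   14.8] yaw-pi -0.001 w 73.4 spin -0.0 lin after spin [ 0.004  0.003 -0.001] lin/6 [ 0.0007  0.0005 -0.0002] t 33.3
```

servo_tool:
  linear:
    - [0.003,0.003,0]
    - [0,0,0]
    - [0,0,0]
    - [0,0,0]
    - [0,0,0]
    - [0,0,0]
    - [0,0,0]
    - [0,0,0]
  spin: [0,0,0,0,0,0,0,0]
  hand: -1

```text
time: 34.3
tool_pos: [689.3, -152.4, 14.3]
tcp_rot: [3.141, 0.0, 3.141]
contact_force: [-1.1, 1.5, 3.3]
grip_width: 39.5
finger_force: 30.0
```

```bash
python3 go.py 613.9 364 110 0
```

```text
pos [ 689.3 -152.4   14.3] yaw-pi -0.001 w 39.5 spin -0.0 lin after spin [ 0.377  2.582 -0.478] lin/6 [ 0.0628  0.4303 -0.0797] t 34.3
```

servo_tool:
  linear:
    - [0,0,-0.05]
    - [0,0,-0.1]
    - [0,0,-0.13]
    - [0,0,-0.12]
    - [0,0,-0.08]
    - [0,0,0]
    - [0.018,0.12,0]
    - [0.029,0.2,0]
  spin: [0,0,0,0,0,0,0,0]

```text
time: 35.3
tool_pos: [678.7, -87.7, 108.5]
tcp_rot: [3.141, -0.002, 3.139]
contact_force: [0.3, -0.1, -1.0]
grip_width: 39.8
finger_force: 30.0
```

servo_tool:
  linear:
    - [0.036,0.25,0]
    - [0.036,0.25,0]
    - [0.036,0.25,0]
    - [0.036,0.25,0]
    - [0.036,0.25,0]
    - [0.036,0.25,0]
    - [0.036,0.25,0]
    - [0.036,0.25,0]
  spin: [0,0,0,0,0,0,0,0]

```text
time: 36.3
tool_pos: [620.4, 314.1, 108.8]
tcp_rot: [-3.141, -0.003, -3.142]
contact_force: [0.1, -1.4, -1.1]
grip_width: 39.7
finger_force: 30.0
```

servo_tool:
  linear:
    - [0.025,0.16,0]
    - [0.016,0.1,0]
    - [0,0,0]
    - [0,0,0.06]
    - [0,0,0.1]
    - [0,0,0.08]
    - [0,0,0]
    - [0,0,0]
  spin: [0,0,0,0,0,0,0,0]

```text
time: 37.3
tool_pos: [614.9, 363.3, 62.6]
tcp_rot: [3.141, 0.001, 3.14]
contact_force: [-0.3, -0.3, -0.5]
grip_width: 39.6
finger_force: 30.0
```

```bash
python3 go.py 613.9 364 25 0;python3 - <<'E'
from plant import optics
import cv2
f=optics.capture("side")["frame"]
cv2.imwrite("pics/s5.png",cv2.resize(f[80:230,120:320],None,fx=4,fy=4))
E
```

```text
pos [614.9 363.3  62.6] yaw-pi -0.001 w 39.6 spin -0.001 lin after spin [0.005 0.004 0.188] lin/6 [0.0008 0.0007 0.0313] t 37.3
```

View pics/s5.png

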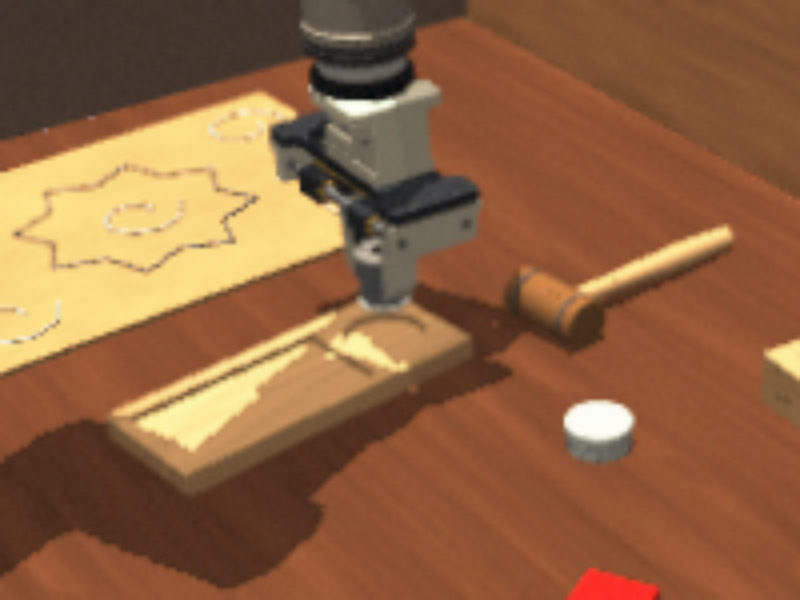

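The narrow spool hangs upright over the round pocket (around (385,300)). Tin and mallet are clear.

servo_tool:
  linear:
    - [0.004,0.003,0.05]
    - [0,0,0.06]
    - [0,0,0.045]
    - [0,0,0.015]
    - [0,0,0.01]
    - [0,0,0.004]
    - [0,0,0]
    - [0,0,0]
  spin: [0,0,0,0,0,0,0,0]

```text
time: 38.35
tool_pos: [613.8, 364.2, 25.7]
tcp_rot: [3.141, 0.001, 3.141]
contact_force: [-0.2, 1.2, -0.9]
grip_width: 39.4
finger_force: 30.0
```

servo_tool:
  linear:
    - [0,0,0.003]
    - [0,0,0]
    - [0,0,0.002]
    - [0,0,0]
    - [0,0,0.002]
    - [0,0,0]
    - [0,0,0]
    - [0,0,0]
  spin: [0,0,0,0,0,0,0,0]

```text
time: 39.35
tool_pos: [613.6, 364.2, 24.3]
tcp_rot: [3.141, 0.0, 3.141]
contact_force: [-2.5, -1.8, 3.4]
grip_width: 39.3
finger_force: 30.0
```

servo_tool:
  linear:
    - [0,0,0]
    - [0,0,0]
    - [0,0,0]
    - [0,0,0]
    - [0,0,-0.06]
    - [0,0,-0.12]
    - [0,0,-0.15]
    - [0,0,-0.15]
  spin: [0,0,0,0,0,0,0,0]
  hand: 0.25

```text
time: 40.35
tool_pos: [613.7, 364.2, 121.9]
tcp_rot: [3.141, 0.001, 3.141]
contact_force: [-0.4, 0.5, -0.2]
grip_width: 57.5
finger_force: 0.0
```

```bash
python3 go.py 505 -112.2 80 0
```

```text
pos [613.7 364.2 121.9] yaw-pi -0.001 w 57.5 spin -0.0 lin after spin [ 0.544 -2.382  0.21 ] lin/6 [ 0.0907 -0.397   0.035 ] t 40.4
```

servo_tool:
  linear:
    - [0.041,-0.18,0]
    - [0.06,-0.26,0]
    - [0.06,-0.26,0]
    - [0.06,-0.26,0]
    - [0.06,-0.26,0]
    - [0.06,-0.26,0]
    - [0.06,-0.26,0]
    - [0.06,-0.26,0]
  spin: [0,0,0,0,0,0,0,0]
  hand: 0.1

```text
time: 41.35
tool_pos: [521.0, -37.5, 121.1]
tcp_rot: [-3.141, 0.002, 3.141]
contact_force: [0.5, -0.8, -0.4]
grip_width: 50.8
finger_force: 0.0
```

servo_tool:
  linear:
    - [0.06,-0.26,0]
    - [0.028,-0.122,0.05]
    - [0,0,0.12]
    - [0,0,0.15]
    - [0,0,0.15]
    - [0,0,0.09]
    - [0,0,0]
    - [0,0,0]
  spin: [0,0,0,0,0,0,0,0]

```text
time: 42.35
tool_pos: [504.2, -112.4, 9.1]
tcp_rot: [-3.141, 0.002, 3.141]
contact_force: [-0.0, -0.5, -0.4]
grip_width: 50.9
finger_force: 0.0
```

```bash
python3 go.py 505 -112.2 3.5 0
```

```text
pos [ 504.2 -112.4    9.1] yaw-pi -0.001 w 50.9 spin -0.001 lin after spin [-0.004  0.001  0.028] lin/6 [-0.0007  0.0002  0.0047] t 42.4
```

servo_tool:
  linear:
    - [-0.003,0,0.015]
    - [0,0,0.012]
    - [0,0,0]
    - [0,0,0]
    - [0,0,0]
    - [0,0,0]
    - [0,0,0]
    - [0,0,0]
  spin: [0,0,0,0,0,0,0,0]

```text
time: 43.35
tool_pos: [504.0, -112.2, 2.5]
tcp_rot: [3.142, 0.0, 3.141]
contact_force: [0.8, 0.9, -0.4]
grip_width: 50.3
finger_force: 0.0
```

servo_tool:
  linear:
    - [0,0,0]
    - [0,0,0]
    - [0,0,0]
    - [0,0,0]
    - [0,0,0]
    - [0,0,0]
    - [0,0,0]
    - [0,0,0]
  spin: [0,0,0,0,0,0,0,0]
  hand: -1

```text
time: 44.35
tool_pos: [504.0, -112.1, 2.5]
tcp_rot: [3.141, -0.0, 3.141]
contact_force: [-0.6, 1.1, 0.4]
grip_width: 17.6
finger_force: 30.5
```

```bash
python3 go.py 473.3 344.2 104 0.139
```

```text
pos [ 504.  -112.1    2.5] yaw-pi -0.001 w 17.6 spin -0.089 lin after spin [-0.164  2.281 -0.507] lin/6 [-0.0273  0.3802 -0.0845] t 44.4
```

servo_tool:
  linear:
    - [0,0,-0.04]
    - [0,0,-0.08]
    - [0,0,-0.12]
    - [0,0,-0.12]
    - [0,0,-0.1]
    - [0,0,-0.04]
    - [-0.006,0.08,0]
    - [-0.012,0.17,0]
  spin: [0,0,0,-0.045,-0.044,0,0,0]

```text
time: 45.35
tool_pos: [500.1, -61.5, 101.9]
tcp_rot: [3.141, -0.001, -3.006]
contact_force: [0.3, 2.0, -1.5]
grip_width: 17.8
finger_force: 30.4
```

servo_tool:
  linear:
    - [-0.018,0.25,0]
    - [-0.018,0.25,0]
    - [-0.018,0.25,0]
    - [-0.018,0.25,0]
    - [-0.018,0.25,0]
    - [-0.018,0.25,0]
    - [-0.018,0.25,0]
    - [-0.013,0.18,0]
  spin: [0,0,0,0,0,0,0,0]

```text
time: 46.35
tool_pos: [472.7, 326.6, 101.4]
tcp_rot: [-3.141, -0.002, -3.002]
contact_force: [-0.2, -0.8, -1.0]
grip_width: 17.5
finger_force: 30.5
```

servo_tool:
  linear:
    - [-0.007,0.1,0]
    - [0,0,0]
    - [0,0,0.06]
    - [0,0,0.1]
    - [0,0,0.08]
    - [0,0,0]
    - [0,0,0]
    - [0,0,0]
  spin: [0,0,0,0,0,0,0,0]

```text
time: 47.35
tool_pos: [473.8, 344.2, 55.3]
tcp_rot: [3.141, 0.001, -3.003]
contact_force: [0.6, 0.6, -0.7]
grip_width: 17.6
finger_force: 30.5
```

```bash
python3 go.py 473.3 344.2 13 0.139;python3 - <<'E'
from plant import optics
import cv2
f=optics.capture("side")["frame"]
cv2.imwrite("pics/s6.png",cv2.resize(f[80:230,100:300],None,fx=4,fy=4))
E
```

```text
pos [473.8 344.2  55.3] yaw-pi 0.139 w 17.6 spin -0.0 lin after spin [0.002 0.001 0.211] lin/6 [0.0003 0.0002 0.0352] t 47.4
```

View pics/s6.png

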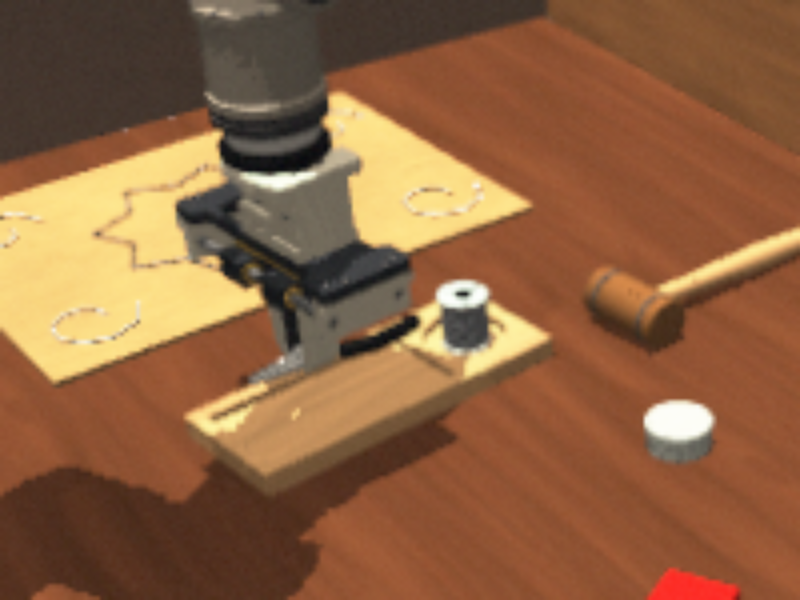

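The spool stands in its round pocket (465,320), and the pliers are level above the long pocket.

servo_tool:
  linear:
    - [0.002,0,0.05]
    - [0,0,0.07]
    - [0,0,0.05]
    - [0,0,0.02]
    - [0,0,0.012]
    - [0,0,0.005]
    - [0,0,0]
    - [0,0,0]
  spin: [0,0,0,0,0,0,0,0]

```text
time: 48.4
tool_pos: [473.1, 344.0, 13.4]
tcp_rot: [3.141, 0.001, -3.003]
contact_force: [-0.5, -0.8, -1.5]
grip_width: 17.8
finger_force: 30.5
```

servo_tool:
  linear:
    - [0,0,0.003]
    - [0,0,0]
    - [0,0,0.002]
    - [0,0,0]
    - [0,0,0.002]
    - [0,0,0]
    - [0,0,0]
    - [0,0,0]
  spin: [0,0,0,0,0,0,0,0]

```text
time: 49.4
tool_pos: [473.0, 344.0, 12.5]
tcp_rot: [3.141, 0.0, -3.003]
contact_force: [-2.9, -2.3, 7.2]
grip_width: 17.5
finger_force: 30.4
```

servo_tool:
  linear:
    - [0,0,0]
    - [0,0,0]
    - [0,0,0]
    - [0,0,0]
    - [0,0,-0.06]
    - [0,0,-0.12]
    - [0,0,-0.15]
    - [0,0,-0.15]
  spin: [0,0,0,0,0,0,0,0]
  hand: -0.3

```text
time: 50.4
tool_pos: [473.0, 344.0, 109.5]
tcp_rot: [3.141, 0.001, -3.003]
contact_force: [-0.4, 0.1, 0.2]
grip_width: 31.8
finger_force: 0.0
```

servo_tool:
  linear:
    - [0,-0.1,-0.1]
    - [0,-0.25,-0.1]
    - [0,-0.25,-0.1]
    - [0,-0.25,-0.1]
    - [0,-0.25,0]
    - [0,-0.25,0]
    - [0,0,0]
    - [0,0,0]
  spin: [0,0,0,0,0,0,0,0]

```text
time: 51.4
tool_pos: [510.3, 76.9, 188.2]
tcp_rot: [3.141, 0.001, -3.003]
contact_force: [-0.0, 0.5, 0.2]
grip_width: 32.1
finger_force: 0.0
```

Run:
```python
from plant import optics,monitor
import cv2
f=optics.capture("top")["frame"];cv2.imwrite("pics/t2.png",f)
s=optics.capture("side")["frame"]
a=cv2.resize(f[165:325,65:150],None,fx=3,fy=3);b=cv2.resize(f[165:325,390:510],None,fx=3,fy=3)
import numpy as np
m=cv2.resize(f[140:200,190:280],None,fx=1.5,fy=1.5);p=np.zeros((480,135,3),np.uint8);p[:90]=m
cv2.imwrite("pics/fin.png",np.hstack([a,b,p]))
```

```text
(no output)
```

View pics/fin.png

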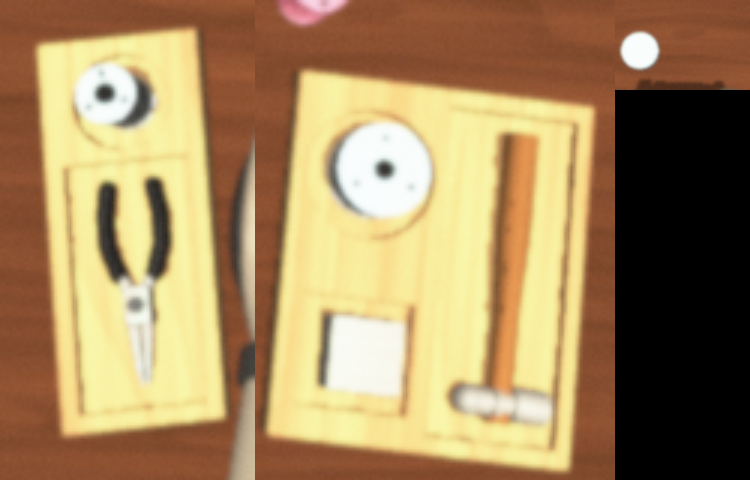

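All five are released in their pockets and the tin is unmoved. Last, a numeric check against the tolerances.

Run:
```python
from geo import *
c=pickle.load(open("top0.pkl","rb"))
np.set_printoptions(precision=1,suppress=True)
def loc(p,z,y,t):
    y0,R,tt=y,np.array([[np.cos(y),-np.sin(y)],[np.sin(y),np.cos(y)]]),np.array(t)
    return (w(c,np.array(p)/3.+[-.33,-.33],z)[:,:2]-tt)@R
B=(.139,(526.8,351.8));H=(-.092,(520.2,-350.7))
o=lambda *l:[(a+195,b+495) for a,b in l]
h=lambda *l:[(a-255+1170,b+495) for a,b in l]
print(loc(o((104,93)),54,*B),loc(o((131,182),(147,384)),20,*B).mean(0))
print(loc(h((384,169)),40,*H),loc(h((366,355)),35,*H),loc(h((518,135),(499,422)),28,*H))
```

```text
[[88.1 -1.3]] [-37.3  -3.9]
[[61.1 47.3]] [[-65.2  47. ]] [[ 97.8 -48. ]
 [-99.4 -49.9]]
```

Everything is within a few millimetres, so I'm handing the job in.

```bash
python3 -c "
from plant import workorder
print(workorder.close_job())"
```

```text
the job is handed in; nothing more can be done
None
```

Both kits are made up and the job is handed in: the final overhead image puts all five items within about 4 mm of their pocket centres, released, with the tin where it was; the system returned no verdict.

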